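Hang and lock a cantilever bracket on a slotted upright

TASK

Hang the loose steel bracket on the empty slotted upright, at the same level as the bracket already hanging on the other one: put its two hooks into the slots and lower it onto the rubber buffer, then let go so that it hangs there by itself. After that press it down from above with the gripper until the sprung catch snaps out over its back plate and locks it, and leave everything else on the bench where it is.

Things in the scene. Friction and masses are not known exactly. Their poses are not given: they have to be found in the camera images.
- bracket_grip (a point): Loose grey steel bracket (0.33 kg), standing on its flat underside. Point: centre of its beam, 22.5 mm above the underside, where to grip. x along the beam to the hooks, z up. Beam 28 mm wide, 45 tall, from x -60 to +55 mm; end stop at -60 to -54, 57 mm tall. Then root block to +91, 28 wide, 70 tall; back plate +91 to +95, 44 wide, 84 tall. Centre of mass at about x +25 mm
- bracket_hook (a point): Same bracket: middle of the back plate's rear face (95 mm along x from bracket_grip), 54 mm above the underside, at the underside of the upper hook's tongue. Two hooks, this and one 40 mm below: 14 mm wide, tongue 7 mm tall reaching 10.6 mm out, ending in a 5 mm thick lip that hangs 11 mm below the tongue; 5.6 mm gap between plate and lip
- bracket_root (a point): Same bracket: centre of the flat top of the root block (36 x 28 mm), 70 mm above the underside, 24 mm in front of the plate's rear face: the place to press down. Pressing far out on the beam jams the hooks
- slot (a point): Empty white upright, fixed, 44 mm wide, 198 tall, front plate 4 mm thick, hollow. Point: on the front face, middle of the lower edge of the upper slot to use, 154 mm above the bench; the other is 40 mm below. x into the upright, z up. Slots 20 wide, 24 tall. Hooks enter straight along x with bracket_hook 11 to 17 mm above this point until plate meets face. It bottoms at 0 mm
- buffer_top (a point): Centre of the top of the sprung rubber buffer on the front of the empty upright, 107 mm above the bench, 15 mm deep, 30 wide. The hooked bracket, let go, rests on it with bracket_hook about 7 mm above slot, unlocked. Pressing it some 6 mm lower takes about 10 to 16 N; then the catch holds it about 2 mm above slot
- full_slot (a point): The same point on the other upright, 220 mm beside the empty one and parallel to it, on which a bracket of the same kind hangs locked (fixed); it reaches 155 mm towards the robot, 28 mm wide, 101 to 186 mm above the bench. Black cross beams join the two uprights behind
- catch (a joint): Sprung catch of the empty upright, a steel nose 16 mm wide that sticks 8 mm out of the front face 186 to 193 mm above the bench. 0 = fully out, grows to 0.009 m as pushed in. The back plate pushes it in about 8 mm (2 to 3 N) while the bracket is in the slots but not locked; it snaps out over the plate when locked
- carton_tall_mid (a point): Centre of a loose standing carton 45 x 45 x 150 mm tall, between the two uprights and in front of them; leave alone
- carton_low_mid (a point): Centre of a loose carton 85 x 65 x 50 mm tall, on the other side of the bench from the loose bracket; leave alone
- carton_small_mid (a point): Centre of a loose carton 55 x 40 x 55 mm tall, close beside the root of the loose bracket; leave alone
- tape_mid (a point): Centre of a tape ring 80 mm across, 24 mm tall, close beside the front end of the loose bracket; leave alone
- slim_mid (a point): Centre of a stack of three slim white boxes 85 x 168 x 42 mm tall, near the robot; leave alone
- mallet: Rubber mallet lying on the bench, 240 mm long, left of the uprights; leave alone
- clip_cup: Grey plastic cup 68 mm across, 70 mm tall, right of the uprights; origin at the centre of its underside; leave alone
Not all that is in view belongs to the job. What is shaped like the part that bears slot but orange or red is not meant.

How it is judged:
On the way:
1. the bracket hangs by its hooks in the right slots of the empty upright, resting on the buffer unlocked, and the gripper has let go of it (horizontal distance between bracket_hook and slot below 0.008 m and z of bracket_hook in the frame of slot between 0.004 and 0.0105 m and angle between the x axis of bracket_hook and the x axis of slot, either way round below 0.12 rad and contact force between the fingers and bracket below 0.05 N and value of joint catch above 0.003 m), for 0.2 s.
At the end, for the whole second after the job is handed in: The loose bracket hangs at rest in the right pair of slots of the empty upright, its bracket_hook point within 8 mm of the slot point sideways and -3 to 3.8 mm above it, in line with the upright to 0.12 rad, with the catch out (pushed in less than 2 mm), and the gripper away from it (horizontal distance between bracket_hook and slot below 0.008 m and z of bracket_hook in the frame of slot between -0.003 and 0.0038 m and angle between the x axis of bracket_hook and the x axis of slot, either way round below 0.12 rad and value of joint catch below 0.002 m and linear speed of bracket below 0.02 m/s); the robot touches nothing.
It fails at once if a bystander is shifted by more than 30 mm or knocked over (distance of any of carton_tall_mid, carton_low_mid, carton_small_mid, tape_mid, slim_mid, mallet, clip_cup from where it was at the start of the episode above 0.03 m).
It also fails if it takes over 53 s, if anything falls off the work surface, if the arm or the gripper's body presses on something with over 40 N, if the wrist force passes 120 N, or if a joint passes its speed limit or range.

ROBOT

A 6-joint arm with a two-finger parallel gripper is mounted at the origin on the work surface. World frame = base frame: x ahead of the robot, y to its left, z up, the work surface at z = 0. Lengths are in m, angles in rad, forces in N, time in s.
With the tool pointing down it reaches from about 0.375 to 0.9 m from the base axis. Payload 3.1 kg.
Tool frame: the origin (TCP) lies on the centre line of the jaws, within the pads' length; the fingertips stand 14 mm ahead of it and the grasp point (between the pads) lies 5 mm behind it; y points along the fingers, z is the direction in which the jaws open and shut, and the axes are right-handed (so a half turn about y gives the same grasp; the last joint's range is limited). The gripper opens to 87 mm and grips with 3 to 60 N. Pads are 19 mm wide; open, the fingers measure 117 mm over their backs; the gripper's body (75 mm by 190 mm) begins 51 mm behind the grasp point.
Start: joints at [1.062, 0.527, 1.433, -0, 1.181, -0.178], TCP at [0.203, 0.591, 0.237] pointing down, gripper open.
Joint ranges: [-3.08, 3.08], [-0.75, 2.2], [0.22, 2.44], [-1.43, 4.57], [0, 2.65], [-2.85, 2.85]. Speed limits (rad/s): [2.79, 2.79, 3.14, 3.14, 3.14, 3.14].

INTERFACE

Orientations are given as a unit quaternion [x, y, z, w].
In Python, from rig import robot, vision gives the robot as it stands.
- The arm moves only by the shell command python3 -m crank 'ROWS' [FORCE]. ROWS is JSON, a list of rows, each a list of 7 numbers: the shift along the tool's x, y, z as a fraction of full scale, then the turn, a rotation vector about the tool's x, y, z as a fraction of full scale, then the gripper command: -1 is shut, 1 is fully open, values between are in proportion. In form: [[x, y, z, wx, wy, wz, grip], ...]. A call has 1 to 10 rows; each row is the pose to reach, as a shift and turn from the pose commanded when the call began, along the tool's axes at that moment, turning the shorter way round; what a row does not reach only later rows make up. Full scale, the value 1, is 50 cm for a shift and pi rad for a turn. A row lasts 1/8 s, in which the tool goes at most 62.5 mm and 10.7 degrees, less where a joint would pass 70% of its speed; a pose out of reach is approached as far as the arm can. A call with a number of a shift or a turn outside -1 to 1 is refused whole. A call with a gripper value outside its range is refused whole. The fingers move at their own pace and stop on an object; FORCE is the grip in N (left out, the last holds). Time passes only in rows, so rows that repeat a pose let the fingers close. It gives the time, the measured TCP pose, the force and the opening at its end, in the units of the state.
- robot.get_obs(): the state, without advancing time (a new reading comes with each control period).
- vision.camera(name): name is "side" or "top" or "wrist"; returns the picture (384x512x3 uint8, blue, green, red); there is no depth.
- vision.camera_info(name): a dict with "vfov" (degrees; the focal length in pixels is half the picture's height over the tangent of half this angle, whatever the lens; pixels are square), "cx", "cy" (the principal point, pixels), "k1" (the pictures are not rectified: a ray, as slopes to the right and down, at radius r is drawn at 1 + k1 r^2 times it, then the intrinsics apply), "world_from_camera" (4x4, takes a point from camera to world coordinates); the wrist camera has in their place "tool_from_camera" (4x4, takes a point from camera to tool coordinates, whose origin is the TCP and whose axes are the tool frame's). Camera axes: x right, y up, looking along -z (the intrinsics and any distortion apply to the point x, -y, -z); pixel columns grow to the right and rows downward; lengths in m; the calibration is good to about 2 mm. A picture is of the moment at which its call begins: read the wrist's pose just before it. camera_info takes no time and is no camera call.
- robot.hand_in(): hands the job in, once; it reports no verdict.
The state is a dict: "time": time; "q": joint angles; "joint_velocities": joint speeds; "joint_torque": joint torques, N m; "position": TCP position; "tool_rot": TCP orientation; "ft_force": force on the tool from outside, world axes, zero at the start; "moment": the same for the moment, N m; "grip_width": finger opening in m.
Only numpy, scipy, OpenCV 4.12 (cv2) and the standard library are available. Lean on these libraries where they do the work, as an engineer would, in place of code of your own. Each camera call takes 0.05 s, during which the arm holds its last target.

## Working session

There is one attempt and no reset: what is moved stays moved. The work goes in short steps, Python scripts to look and compute and a shell command to move; the robot and the scene stay as the last step left them, time stands still between calls to the robot, and variables do not carry over. Pictures are saved under pics/ and viewed, and the job is handed in when it is done.

```bash
ls; mkdir -p pics
python3 - <<'E'
from rig import robot, vision
import cv2, numpy as np
np.set_printoptions(precision=4,suppress=True)
o=robot.get_obs(); print(o)
for n in ["side","top","wrist"]:
    im=vision.camera(n); cv2.imwrite(f"pics/{n}0.png",im)
    print(n,vision.camera_info(n))
E
```

```text
pics
{'time': 0.0, 'q': array([ 1.0615,  0.5284,  1.4339, -0.    ,  1.1814, -0.1785]), 'joint_velocities': array([-0.0002, -0.0002,  0.0013,  0.0007,  0.0005, -0.0006]), 'joint_torque': array([  0.0005, -44.0044, -17.6595,   0.0635,   0.0581,  -0.0001]), 'position': array([0.2026, 0.5905, 0.2356]), 'tool_rot': array([ 0.6982, -0.1167,  0.1162, -0.6968]), 'ft_force': array([ 0.2297,  0.8945, -1.0681]), 'moment': array([-0.0407,  0.0077,  0.047 ]), 'grip_width': 0.08700856374609854}
side {'vfov': 54.06431347311194, 'cx': 257.6752452181411, 'cy': 192.08962499431712, 'k1': -0.09171171731577067, 'world_from_camera': array([[ 0.9324,  0.2733, -0.2365,  0.1867],
       [-0.3613,  0.7205, -0.5919, -0.6558],
       [ 0.0086,  0.6374,  0.7705,  0.9708],
       [ 0.    ,  0.    ,  0.    ,  1.    ]])}
top {'vfov': 47.08245402699504, 'cx': 255.15983976240176, 'cy': 189.4482676852388, 'k1': -0.15360769987699024, 'world_from_camera': array([[ 0.0015,  0.9958, -0.0914,  0.3203],
       [-1.    ,  0.0017,  0.0024,  0.0081],
       [ 0.0025,  0.0914,  0.9958,  1.5475],
       [ 0.    ,  0.    ,  0.    ,  1.    ]])}
wrist {'vfov': 64.87258237497937, 'cx': 253.23166213528665, 'cy': 185.9461561883742, 'k1': -0.05955209691256037, 'tool_from_camera': array([[ 0.0001, -0.9577, -0.2878, -0.0791],
       [ 0.0006,  0.2878, -0.9577, -0.148 ],
       [ 1.    , -0.    ,  0.0006,  0.0003],
       [ 0.    ,  0.    ,  0.    ,  1.    ]])}
```

View pics/side0.png

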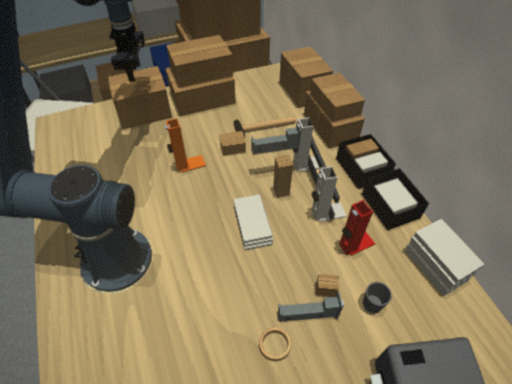

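View pics/top0.png

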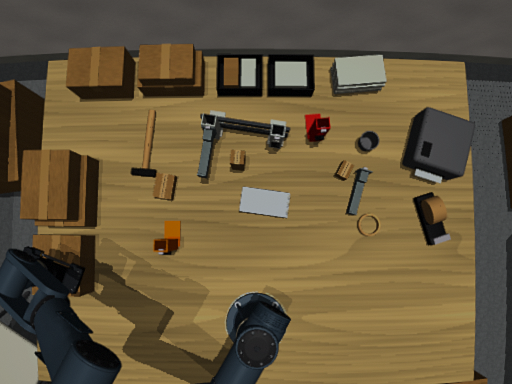

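View pics/wrist0.png

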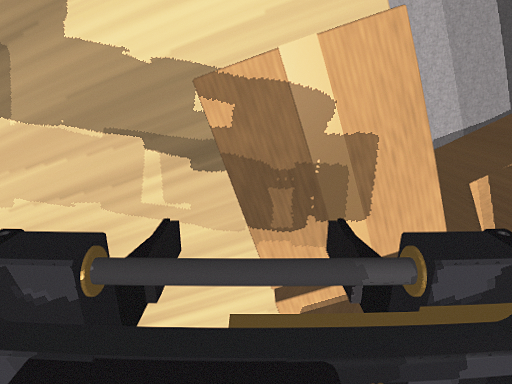

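Side view: the loose bracket is at (310,308), hooks to the right, with the carton beside it and the tape in front. The empty upright is at (325,193) and the full one at (303,145). Top view: the bracket is at (358,190), the empty upright at (278,130) and the full one at (211,120). Next I'll zoom in.

```bash
cat > h.py <<'E'
import numpy as np, cv2
from scipy.spatial.transform import Rotation as R
from rig import robot, vision
np.set_printoptions(precision=4,suppress=True)
def K(i,h=384):
    f=h/2/np.tan(np.radians(i['vfov'])/2); return np.array([[f,0,i['cx']],[0,f,i['cy']],[0,0,1]]), np.array([i['k1'],0,0,0,0.])
def wfc(name,obs=None):
    i=vision.camera_info(name)
    if name!='wrist': return i, i['world_from_camera']
    o=obs or robot.get_obs(); T=np.eye(4); T[:3,:3]=R.from_quat(o['tool_rot']).as_matrix(); T[:3,3]=o['position']
    return i, T@i['tool_from_camera']
def ray(name,uv,obs=None):
    i,W=wfc(name,obs); k,d=K(i)
    p=cv2.undistortPointsIter(np.array(uv,float).reshape(-1,1,2),k,d,None,None,(3,50,1e-9)).reshape(-1,2)
    D=np.c_[p[:,0],-p[:,1],-np.ones(len(p))]@W[:3,:3].T
    return W[:3,3],D
def onz(name,uv,z,obs=None):
    c,D=ray(name,uv,obs); return c+D*((z-c[2])/D[:,2])[:,None]
def proj(name,P,obs=None):
    i,W=wfc(name,obs); k,d=K(i)
    p=(np.atleast_2d(P)-W[:3,3])@W[:3,:3]
    p=p*[1,-1,-1]
    return cv2.projectPoints(p.reshape(-1,1,3),np.zeros(3),np.zeros(3),k,d)[0].reshape(-1,2)
def tri(obsv): # list of (c,d)
    A=np.zeros((3,3));b=np.zeros(3)
    for c,d in obsv:
        d=d/np.linalg.norm(d);M=np.eye(3)-np.outer(d,d);A+=M;b+=M@c
    x=np.linalg.solve(A,b)
    return x,[np.linalg.norm(np.cross(x-c,d/np.linalg.norm(d))) for c,d in obsv]
def crop(im,x0,y0,w,h,s,fn):
    c=cv2.resize(im[y0:y0+h,x0:x0+w],None,fx=s,fy=s,interpolation=cv2.INTER_CUBIC); cv2.imwrite(fn,c)
E
python3 - <<'E'
from h import *
s=cv2.imread('pics/side0.png');t=cv2.imread('pics/top0.png')
crop(s,235,100,130,130,5,'pics/s_up.png') if 0 else crop(s,240,105,120,120,5,'pics/s_up.png')
crop(s,250,260,150,110,5,'pics/s_br.png')
crop(t,190,95,110,100,6,'pics/t_up.png')
crop(t,320,120,90,95,6,'pics/t_br.png')
E
```

```text
(no output)
```

View pics/s_up.png

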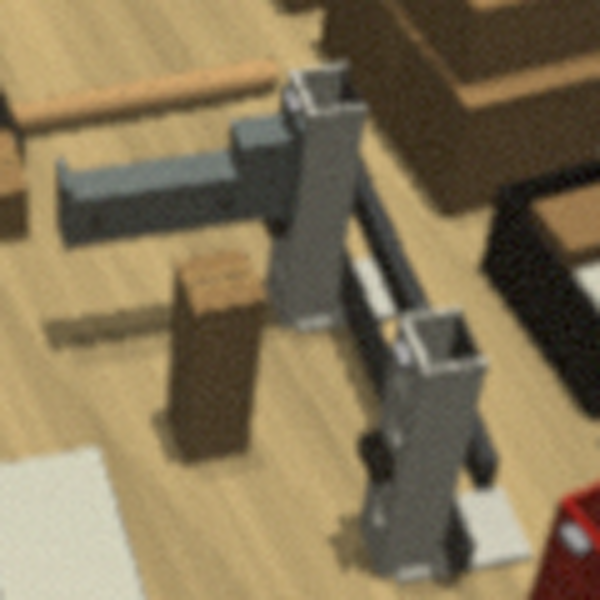

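View pics/s_br.png

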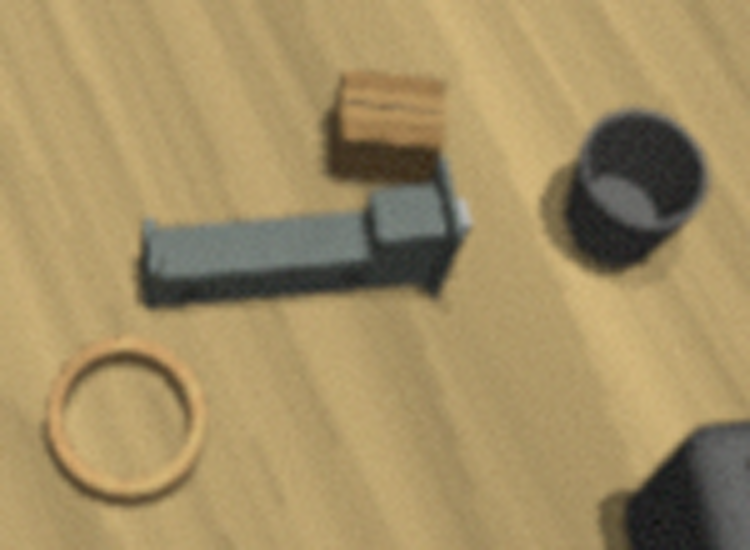

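View pics/t_up.png

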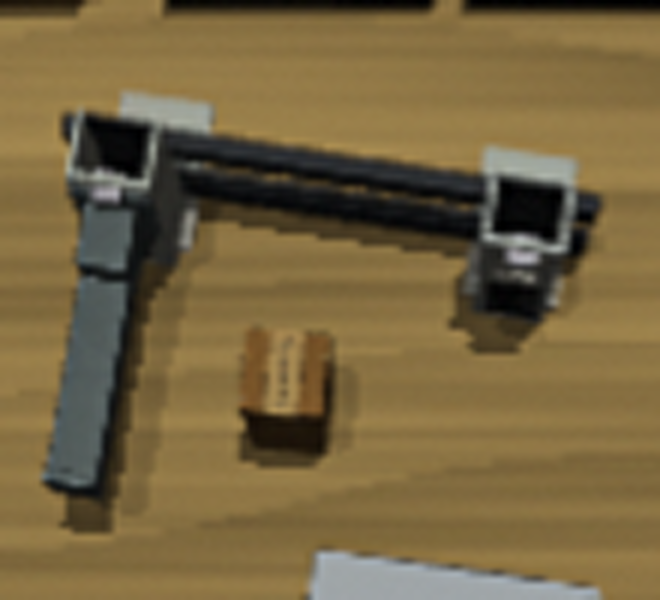

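View pics/t_br.png

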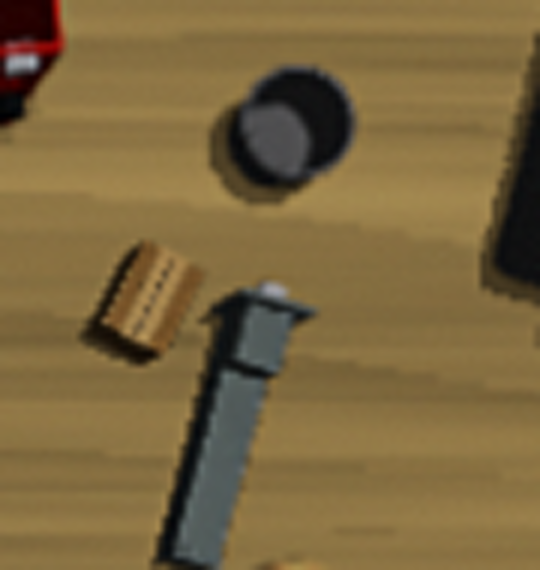

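Run:
```python
from h import *
def cp(pts,x0,y0,s): return (np.array(pts,float)+.5)/s-.5+[x0,y0]
root_t=cp([(245,300),(295,312),(275,375),(230,363)],320,120,6)
plate_t=cp([(207,318),(237,290),(313,312)],320,120,6)
P=onz('top',root_t,.07);print('root top',P,P.mean(0),np.linalg.norm(np.diff(P,axis=0),axis=1))
root_s=cp([(370,193),(437,182),(450,238),(383,245)],250,260,5)
Q=onz('side',root_s,.07);print('root side',Q,Q.mean(0),np.linalg.norm(np.diff(Q,axis=0),axis=1))
beam_s=cp([(152,228),(365,212),(378,262),(160,280)],250,260,5)
B=onz('side',beam_s,.045);print('beam side',B,np.linalg.norm(np.diff(B,axis=0),axis=1))
beam_t=cp([(220,375),(268,378),(222,562),(172,556)],320,120,6)
B=onz('top',beam_t,.045);print('beam top',B,np.linalg.norm(np.diff(B,axis=0),axis=1))
up=cp([(488,175),(575,183),(567,247),(482,238)],190,95,6)
U=onz('top',up,.198);print('upright top',U,np.linalg.norm(np.diff(U,axis=0),axis=1))
fu=cp([(82,113),(158,125),(148,188),(70,180)],190,95,6)
V=onz('top',fu,.198);print('full top',V)
us=cp([(402,318),(462,310),(485,358),(418,372)],240,105,5)
print('upright side',onz('side',us,.198))
us=cp([(290,78),(345,68),(365,105),(310,118)],240,105,5)
print('full side',onz('side',us,.198))
fb=cp([(60,475),(100,487),(130,280),(85,270)],190,95,6)
print('full beam z .16',onz('top',fb,.147+0.0))
ct=cp([(247,328),(332,335),(325,413),(243,407)],190,95,6)
C=onz('top',ct,.15);print('tall carton',C,C.mean(0))
cs=cp([(150,240),(205,262),(155,345),(103,325)],320,120,6)
print('small carton',onz('top',cs,.055))
ts=cp([(128,420)],250,260,5);print('tape',onz('side',ts,.024))
print('cup', onz('side',cp([(640,175)],250,260,5),.07))
```

```text
root top [[ 0.5247 -0.3547  0.07  ]
 [ 0.518  -0.3836  0.07  ]
 [ 0.4818 -0.3711  0.07  ]
 [ 0.4886 -0.3452  0.07  ]] [ 0.5033 -0.3637  0.07  ] [0.0297 0.0382 0.0268]
root side [[ 0.4935 -0.35    0.07  ]
 [ 0.5283 -0.3574  0.07  ]
 [ 0.52   -0.3865  0.07  ]
 [ 0.4868 -0.3773  0.07  ]] [ 0.5072 -0.3678  0.07  ] [0.0356 0.0303 0.0345]
beam side [[ 0.388  -0.3177  0.045 ]
 [ 0.4947 -0.35    0.045 ]
 [ 0.4886 -0.3768  0.045 ]
 [ 0.3809 -0.3448  0.045 ]] [0.1115 0.0275 0.1124]
beam top [[ 0.4845 -0.3452  0.045 ]
 [ 0.4828 -0.3734  0.045 ]
 [ 0.3767 -0.3444  0.045 ]
 [ 0.3802 -0.3153  0.045 ]] [0.0282 0.11   0.0293]
upright top [[ 0.6508 -0.0441  0.198 ]
 [ 0.6467 -0.0895  0.198 ]
 [ 0.6126 -0.0851  0.198 ]
 [ 0.6172 -0.0409  0.198 ]] [0.0456 0.0344 0.0444]
full top [[0.6841 0.1685 0.198 ]
 [0.6775 0.1285 0.198 ]
 [0.6437 0.1332 0.198 ]
 [0.6481 0.1742 0.198 ]]
upright side [[ 0.6204 -0.0429  0.198 ]
 [ 0.6555 -0.0494  0.198 ]
 [ 0.6499 -0.0865  0.198 ]
 [ 0.6099 -0.0826  0.198 ]]
full side [[0.6504 0.17   0.198 ]
 [0.6879 0.1668 0.198 ]
 [0.6836 0.1297 0.198 ]
 [0.6456 0.1304 0.198 ]]
full beam z .16 [[0.4992 0.1832 0.147 ]
 [0.4927 0.1616 0.147 ]
 [0.6052 0.147  0.147 ]
 [0.6107 0.1714 0.147 ]]
tall carton [[0.5783 0.0835 0.15  ]
 [0.5746 0.0379 0.15  ]
 [0.5323 0.0414 0.15  ]
 [0.5355 0.0853 0.15  ]] [0.5552 0.062  0.15  ]
small carton [[ 0.5613 -0.3037  0.055 ]
 [ 0.5487 -0.3355  0.055 ]
 [ 0.5005 -0.3054  0.055 ]
 [ 0.5119 -0.2755  0.055 ]]
tape [[ 0.3418 -0.3985  0.024 ]]
cup [[ 0.6284 -0.3933  0.07  ]]
```

```bash
cat >> h.py <<'E'
def goal(pos,yaw_deg,o=None,pitch=0):
    """rows numbers from measured pose to TCP pos with tool x at yaw, tool y down"""
    o=o or robot.get_obs(); a=np.radians(yaw_deg); x=np.array([np.cos(a),np.sin(a),0]); y=np.array([0,0,-1.])
    Rt=np.c_[x,y,np.cross(x,y)]; R0=R.from_quat(o['tool_rot']).as_matrix()
    sh=R0.T@(np.array(pos)-o['position'])/.5
    rv=R.from_matrix(R0.T@Rt).as_rotvec()
    print('pos',o['position'],'shift',sh,'turn',rv/np.pi,'deg',np.degrees(np.linalg.norm(rv)),'t',o['time'])
E
python3 - <<'E'
from h import *
o=robot.get_obs(); print(R.from_quat(o['tool_rot']).as_matrix())
goal([.40,.2,.27],-16.4); goal([.40,-.335,.25],-16.4)
E
```

```text
[[ 0.9458 -0.0008  0.3248]
 [-0.3248 -0.0014  0.9458]
 [-0.0003 -1.     -0.0016]]
pos [0.2027 0.5907 0.2358] shift [ 0.6269 -0.0676 -0.6109] turn [ 0.0005 -0.0142 -0.0001] deg 2.5536048030602987 t 0.15
pos [0.2027 0.5907 0.2358] shift [ 0.9744 -0.0261 -1.6229] turn [ 0.0005 -0.0142 -0.0001] deg 2.5536048030602987 t 0.15
```

```bash
python3 -m crank '[[0.1,-0.01,-0.1,0,-0.014,0,1],[0.2,-0.02,-0.2,0,-0.014,0,1],[0.3,-0.03,-0.3,0,-0.014,0,1],[0.4,-0.05,-0.4,0,-0.014,0,1],[0.5,-0.06,-0.5,0,-0.014,0,1],[0.58,-0.07,-0.57,0,-0.014,0,1],[0.62,-0.07,-0.61,0,-0.014,0,1],[0.627,-0.07,-0.61,0,-0.014,0,1]]'
python3 - <<'E'
from h import *
goal([.40,-.335,.25],-16.4)
E
```

```text
time: 1.15
position: [0.4026, 0.1975, 0.2718]
tool_rot: [0.7, -0.103, 0.104, -0.699]
ft_force: [0.0, 0.5, 0.0]
grip_width: 0.087
pos [0.4026 0.1975 0.2718] shift [ 0.3037  0.0443 -1.0208] turn [ 0.     -0.0025  0.0005] deg 0.45676435150716543 t 1.15
```

```bash
python3 -m crank '[[0.03,0.0,-0.11,0,0,0,1],[0.06,0,-0.23,0,0,0,1],[0.1,0,-0.35,0,0,0,1],[0.14,0.01,-0.47,0,0,0,1],[0.18,0.02,-0.59,0,0,0,1],[0.21,0.03,-0.71,0,0,0,1],[0.25,0.04,-0.83,0,0,0,1],[0.28,0.044,-0.94,0,0,0,1],[0.3,0.044,-1,0,-0.0025,0,1],[0.3,0.044,-1,0,-0.0025,0,1]]'
python3 - <<'E'
from h import *
import json
o=robot.get_obs(); im=vision.camera('wrist'); cv2.imwrite('pics/w1.png',im)
json.dump({k:np.array(v).tolist() for k,v in o.items()},open('o1.json','w'))
print(o['position'],o['time'])
E
```

```text
time: 2.4
position: [0.4035, -0.3226, 0.2491]
tool_rot: [-0.7, 0.099, -0.099, 0.7]
ft_force: [0.2, 1.4, 0.4]
grip_width: 0.0868
[ 0.4035 -0.3226  0.2491] 2.4
```

View pics/w1.png

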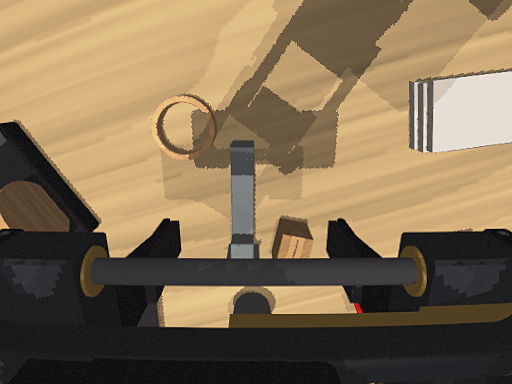

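Wrist view: the beam runs vertically at columns 231–255, from the end stop at row 141 to the root at row 245. The tape is on the left, and the small carton is at (293,240).

Run:
```python
from h import *
im=cv2.imread('pics/w1.png'); crop(im,190,125,130,135,5,'pics/w1c.png')
```

```text
(no output)
```

View pics/w1c.png

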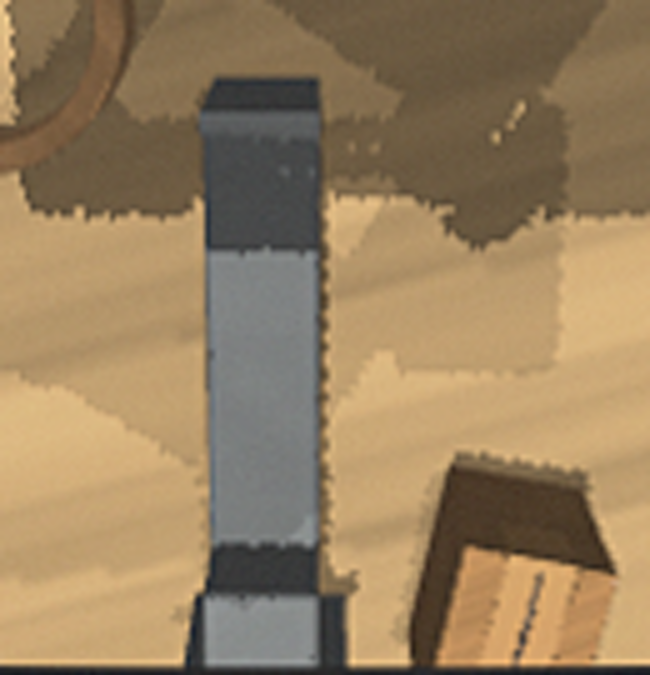

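Run:
```python
from h import *
import json
o=json.load(open('o1.json'))
def cp(pts,x0=190,y0=125,s=5): return (np.array(pts,float)+.5)/s-.5+[x0,y0]
E=onz('wrist',cp([(200.5,107),(320,107)]),.057,o);print('endstop outer x=-60',E,np.linalg.norm(E[1]-E[0]))
B=onz('wrist',cp([(207,250),(319.5,250),(319,545),(211,545)]),.045,o);print('beam',B)
F=onz('wrist',cp([(203,595),(320,595)]),.07,o);print('root front x=55',F,np.linalg.norm(F[1]-F[0]))
for s in (0,1):
    d=(F[s]-E[s]);print('yaw',np.degrees(np.arctan2(d[1],d[0])),np.linalg.norm(d[:2]))
d=(B[3]+B[2]-B[0]-B[1]);print('beam yaw',np.degrees(np.arctan2(d[1],d[0])))
m=(E.mean(0)+F.mean(0))/2;u=(F.mean(0)-E.mean(0));L=np.hypot(*u[:2]);u/=L;print('centre at x=-2.5',m,L,'grip',m[:2]+u[:2]*.0025)
Z=onz('top',np.array([[0,0]]),0)
yaw=-16.4
g=m[:2]+u[:2]*.0045;print(g)
goal([g[0],g[1],.12],np.degrees(np.arctan2(u[1],u[0])))
goal([g[0],g[1],.0205],np.degrees(np.arctan2(u[1],u[0])))
```

```text
endstop outer x=-60 [[ 0.3731 -0.3414  0.057 ]
 [ 0.3806 -0.3154  0.057 ]] 0.027053466974185193
beam [[ 0.4082 -0.3516  0.045 ]
 [ 0.4157 -0.3256  0.045 ]
 [ 0.4906 -0.3473  0.045 ]
 [ 0.4829 -0.3739  0.045 ]]
root front x=55 [[ 0.484  -0.3745  0.07  ]
 [ 0.4918 -0.3474  0.07  ]] 0.028140014247088292
yaw -16.621026893075914 0.1157176195008818
yaw -16.083032837979168 0.11566584148726429
beam yaw -16.383636646518585
centre at x=-2.5 [ 0.4324 -0.3446  0.0635] 0.11569045546173626 grip [ 0.4348 -0.3453]
[ 0.4367 -0.3459]
pos [ 0.403  -0.3205  0.2489] shift [ 0.0791  0.2577 -0.0307] turn [-0.0005  0.0018 -0.0004] deg 0.35405928130499875 t 2.45
pos [ 0.403  -0.3205  0.2489] shift [ 0.0793  0.4567 -0.0311] turn [-0.0005  0.0018 -0.0004] deg 0.35405928130499875 t 2.45
```

Run:
```python
from h import *
goal([.64,.0,.31],-8)
```

```text
pos [ 0.403  -0.3205  0.2489] shift [ 0.2785 -0.1212  0.7471] turn [-0.0006 -0.0446 -0.0004] deg 8.020232326201578 t 2.45
```

```bash
python3 -m crank '[[0,-0.06,0,0,-0.01,0,1],[0.04,-0.12,0.09,0,-0.02,0,1],[0.08,-0.12,0.2,0,-0.03,0,1],[0.12,-0.12,0.31,0,-0.04,0,1],[0.16,-0.12,0.42,0,-0.045,0,1],[0.2,-0.12,0.53,0,-0.045,0,1],[0.24,-0.12,0.64,0,-0.045,0,1],[0.27,-0.12,0.72,0,-0.045,0,1],[0.279,-0.12,0.747,0,-0.045,0,1],[0.279,-0.12,0.747,0,-0.045,0,1]]'
python3 - <<'E'
from h import *
import json
vision.camera('wrist');vision.camera('wrist')
o=robot.get_obs(); im=vision.camera('wrist'); cv2.imwrite('pics/w2.png',im)
json.dump({k:np.array(v).tolist() for k,v in o.items()},open('o2.json','w'))
print(o['position'],o['time'],o['joint_velocities'])
E
```

```text
time: 3.7
position: [0.6388, 0.0014, 0.3091]
tool_rot: [0.706, -0.048, 0.047, -0.705]
ft_force: [0.5, -0.9, 0.5]
grip_width: 0.0872
[ 0.6386 -0.0008  0.3094] 3.8 [-0.023  -0.0035 -0.0016  0.0023 -0.002   0.0005]
```

View pics/w2.png

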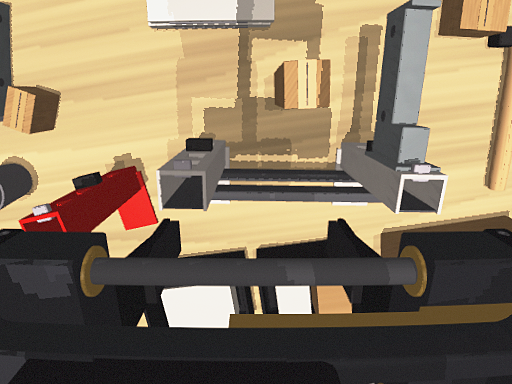

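Both rims are visible: the empty upright's at cols 160–210, rows 172–208, and the full one's at cols 392–446, rows 172–212.

Run:
```python
from h import *
im=cv2.imread('pics/w2.png'); crop(im,145,130,90,90,7,'pics/w2a.png');crop(im,365,120,90,100,6,'pics/w2b.png')
```

```text
(no output)
```

View pics/w2a.png

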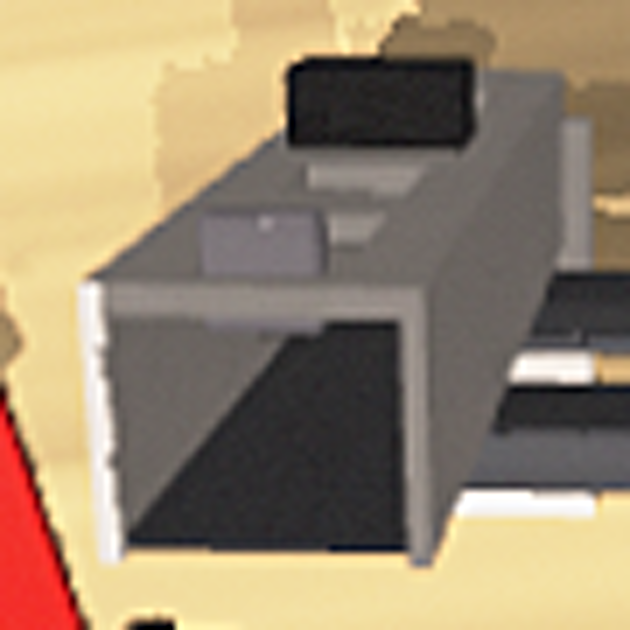

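View pics/w2b.png

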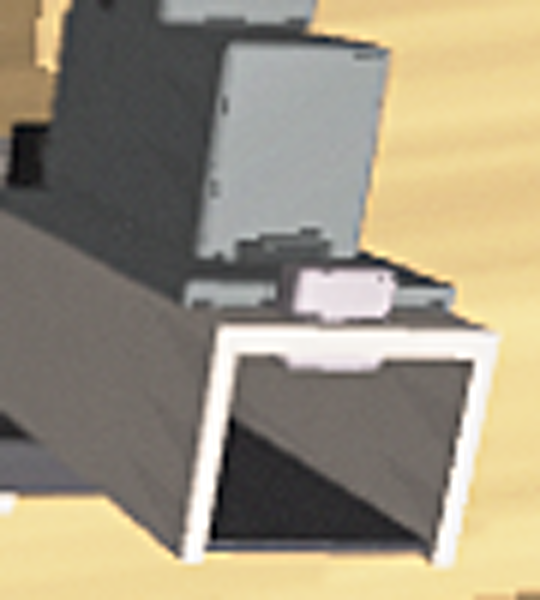

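Run:
```python
from h import *
import json
o=json.load(open('o2.json'))
def cp(pts,x0,y0,s): return (np.array(pts,float)+.5)/s-.5+[x0,y0]
A=onz('wrist',cp([(82,282),(430,287),(428,566),(101,562)],145,130,7),.198,o)
B=onz('wrist',cp([(216,327),(498,331),(455,565),(183,562)],365,120,6),.198,o)
fa=(A[0]+A[1])/2; fb=(B[0]+B[1])/2
for n,X in (('empty',A),('full',B)):
    d=X[1]-X[0];print(n,X[:,:2],'w',np.linalg.norm(d),'yaw',np.degrees(np.arctan2(-d[0],d[1])),'side yaw',[np.degrees(np.arctan2(*(X[i]-X[j])[[1,0]])) for i,j in ((3,0),(2,1))])
d=fb-fa;print('front mids',fa,fb,np.linalg.norm(d),'yaw',np.degrees(np.arctan2(-d[0],d[1])))
C=onz('wrist',cp([(204,212),(324,212)],145,130,7),.193,o);print('catch tip',C,C.mean(0))
```

```text
empty [[ 0.6108 -0.0838]
 [ 0.6176 -0.04  ]
 [ 0.6547 -0.0471]
 [ 0.6483 -0.09  ]] w 0.044351374120644695 yaw -8.802961538006139 side yaw [np.float64(-9.384251435186368), np.float64(-10.872102913964447)]
full [[0.6445 0.1322]
 [0.651  0.176 ]
 [0.6888 0.171 ]
 [0.6819 0.1271]] w 0.04434796877379243 yaw -8.514713609119216 side yaw [np.float64(-7.71058682905978), np.float64(-7.678463097529809)]
front mids [ 0.6142 -0.0619  0.198 ] [0.6478 0.1541 0.198 ] 0.21860058623760986 yaw -8.83459986667198
catch tip [[ 0.605  -0.0679  0.193 ]
 [ 0.6071 -0.0526  0.193 ]] [ 0.606  -0.0603  0.193 ]
```

Rim width is 44.3 mm and spacing 218.6 mm (given: 44 and 220). The slot is at about (0.6145, −0.062), yaw −8.8°. Now back to the bracket to pick it up.

Run:
```python
from h import *
goal([.4355,-.3455,.13],-16.4)
```

```text
pos [ 0.6387 -0.0013  0.3096] shift [-0.307   0.3598 -0.7377] turn [ 0.0002  0.047  -0.0003] deg 8.46240615906073 t 3.85
```

```bash
python3 -m crank '[[-0.07,0,-0.08,0,0.01,0,1],[-0.13,0,-0.18,0,0.02,0,1],[-0.19,0,-0.29,0,0.03,0,1],[-0.23,0,-0.4,0,0.04,0,1],[-0.26,0.03,-0.51,0,0.047,0,1],[-0.29,0.1,-0.61,0,0.047,0,1],[-0.3,0.2,-0.69,0,0.047,0,1],[-0.306,0.3,-0.73,0,0.047,0,1],[-0.306,0.36,-0.737,0,0.047,0,1],[-0.306,0.36,-0.737,0,0.047,0,1]]'
python3 - <<'E'
from h import *
vision.camera('wrist');vision.camera('wrist')
import json
o=robot.get_obs(); im=vision.camera('wrist'); cv2.imwrite('pics/w3.png',im)
json.dump({k:np.array(v).tolist() for k,v in o.items()},open('o3.json','w'))
goal([.4367,-.346,.0205],-16.4)
E
```

```text
time: 5.1
position: [0.435, -0.3444, 0.1276]
tool_rot: [-0.698, 0.103, -0.1, 0.701]
ft_force: [0.4, 0.9, -0.9]
grip_width: 0.0869
pos [ 0.438  -0.3454  0.1311] shift [-0.0025  0.2213 -0.0016] turn [0.0005 0.0001 0.0007] deg 0.15014802117273124 t 5.25
```

View pics/w3.png

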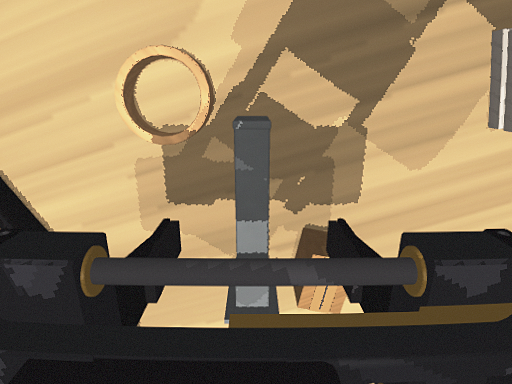

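```bash
python3 -m crank '[[-0.002,0,-0.0015,0,0,0,0.4],[-0.0025,0.06,-0.0015,0,0,0,0.4],[-0.0025,0.13,-0.0015,0,0,0,0.4],[-0.0025,0.18,-0.0015,0,0,0,0.4],[-0.0025,0.21,-0.0015,0,0,0,0.4],[-0.0025,0.22,-0.0015,0,0,0,0.4],[-0.0025,0.22,-0.0015,0,0,0,0.4]]' 30
python3 - <<'E'
from h import *
o=robot.get_obs();print(o['ft_force'],o['grip_width'])
goal([.4367,-.346,.0205],-16.4)
E
```

```text
time: 6.12
position: [0.4367, -0.3452, 0.0201]
tool_rot: [0.7, -0.1, 0.101, -0.7]
ft_force: [0.1, -0.0, 0.7]
grip_width: 0.0609
[ 0.0783 -0.0118  0.7302] 0.06088383318490377
pos [ 0.4367 -0.3452  0.0201] shift [ 0.0005 -0.0008 -0.0015] turn [0.0002 0.0004 0.0003] deg 0.09254112759619175 t 6.125
```

Now close and lift a little.

```bash
python3 -m crank '[[0,0,-0.001,0,0,0,-1],[0,0,-0.001,0,0,0,-1],[0,0,-0.001,0,0,0,-1],[0,0,-0.001,0,0,0,-1],[0,0,-0.001,0,0,0,-1],[0,0,-0.001,0,0,0,-1],[0,0,-0.001,0,0,0,-1]]' 60
python3 -m crank '[[0,-0.02,0,0,0,0,-1],[0,-0.06,0,0,0,0,-1],[0,-0.12,0,0,0,0,-1],[0,-0.2,0,0,0,0,-1],[0,-0.26,0,0,0,0,-1],[0,-0.3,0,0,0,0,-1],[0,-0.3,0,0,0,0,-1]]'
python3 - <<'E'
from h import *
vision.camera('wrist')
import json
o=robot.get_obs(); im=vision.camera('wrist'); cv2.imwrite('pics/w4.png',im)
cv2.imwrite('pics/s4.png',vision.camera('side'))
json.dump({k:np.array(v).tolist() for k,v in o.items()},open('o4.json','w'))
print(o['ft_force'],o['moment'],o['grip_width'])
goal([.4367,-.346,.0205],-16.4)
crop(im,190,90,130,140,4,'pics/w4c.png')
crop(cv2.imread('pics/s4.png'),230,220,160,120,5,'pics/s4c.png')
E
```

```text
time: 7.0
position: [0.4362, -0.3456, 0.0197]
tool_rot: [0.7, -0.1, 0.101, -0.7]
ft_force: [-0.3, -1.0, 1.9]
grip_width: 0.0275
time: 7.88
position: [0.4366, -0.3458, 0.171]
tool_rot: [0.701, -0.1, 0.101, -0.699]
ft_force: [-0.3, 0.3, -3.4]
grip_width: 0.0274
[ 0.2712  0.015  -4.0444] [ 0.0483  0.1308 -0.0095] 0.0275870041396045
pos [ 0.4354 -0.3445  0.1685] shift [ 0.0041  0.2959 -0.0026] turn [-0.0005  0.0003 -0.0007] deg 0.1711248040279108 t 8.025
```

View pics/w4.png

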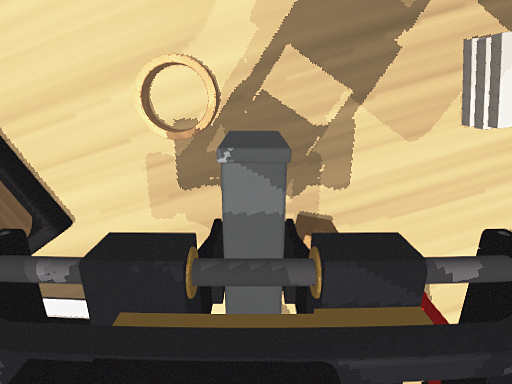

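View pics/s4c.png

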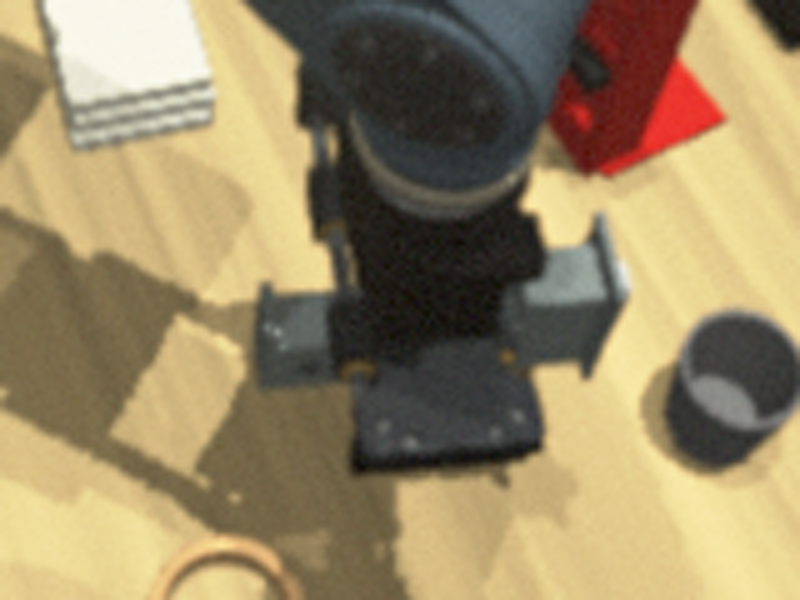

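```bash
cat >> h.py <<'E'
def cp(pts,x0,y0,s): return (np.array(pts,float)+.5)/s-.5+[x0,y0]
def toolproj(P):
    i=vision.camera_info('wrist');W=i['tool_from_camera'];k,d=K(i)
    p=(np.atleast_2d(P)-W[:3,3])@W[:3,:3]*[1,-1,-1]
    return cv2.projectPoints(p.reshape(-1,1,3),np.zeros(3),np.zeros(3),k,d)[0].reshape(-1,2)
E
python3 - <<'E'
from h import *
for tilt in (-2,0,2,4):
    a=np.radians(tilt) # nose-down tilt: end stop rises
    pts=[]
    for bx,bz,w in ((-60,57,14),(-60,57,-14),(-54,57,14),(-54,57,-14),(-60,0,14),(-60,0,-14)):
        x=bx-1.3; h=bz-24.7 # relative to grasp pt
        X=x*np.cos(a)+h*np.sin(a); H=-x*np.sin(a)+h*np.cos(a)
        pts.append([X,-5-H,w])
    print(tilt,toolproj(np.array(pts)/1000).round(1).tolist())
E
```

```text
-2 [[290.0, 141.8], [215.2, 141.9], [289.5, 157.7], [215.7, 157.7], [278.0, 130.3], [227.7, 130.3]]
0 [[290.6, 145.7], [214.6, 145.7], [290.0, 161.6], [215.2, 161.6], [278.3, 129.1], [227.4, 129.1]]
2 [[291.1, 149.8], [214.0, 149.8], [290.5, 165.8], [214.6, 165.8], [278.7, 128.0], [227.0, 128.0]]
4 [[291.7, 154.2], [213.4, 154.2], [291.0, 170.2], [214.1, 170.2], [279.0, 127.0], [226.7, 127.0]]
```

View pics/w4c.png

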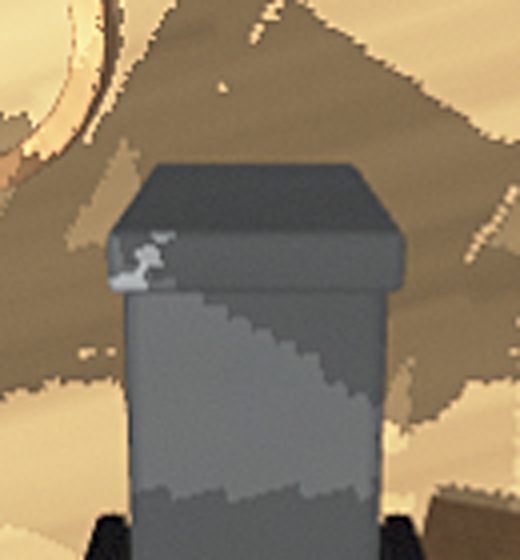

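Grip is good: width 27.5 mm, tilt under 0.5°, and the bracket's grip point is about 1 mm behind the TCP. Next I'll check where the red upright is, then plan the carry.

Run:
```python
from h import *
import json
print('red (top)',onz('top',[(306,115),(330,120),(329,138),(312,140)],.198))
o=json.load(open('o2.json')); print('red (wrist)',onz('wrist',[(22,222),(90,205),(75,175)],.198,o))
goal([.44,-.25,.26],-16.4)
goal([.46,-.04,.26],-8.8)
```

```text
red (top) [[ 0.6796 -0.1547  0.198 ]
 [ 0.6642 -0.2304  0.198 ]
 [ 0.6063 -0.226   0.198 ]
 [ 0.5996 -0.1724  0.198 ]]
red (wrist) [[ 0.6428 -0.2276  0.198 ]
 [ 0.6349 -0.1537  0.198 ]
 [ 0.6049 -0.1593  0.198 ]]
pos [ 0.4354 -0.3445  0.1685] shift [-0.0447 -0.1827  0.1843] turn [-0.0005  0.0003 -0.0007] deg 0.1711248040279108 t 8.025
pos [ 0.4354 -0.3445  0.1685] shift [-0.1245 -0.1819  0.5985] turn [-0.0005 -0.0419 -0.0007] deg 7.542006454782488 t 8.025
```

```bash
python3 -m crank '[[-0.01,-0.04,0,0,0,0,-1],[-0.03,-0.1,0.04,0,0,0,-1],[-0.05,-0.16,0.12,0,-0.01,0,-1],[-0.07,-0.18,0.22,0,-0.02,0,-1],[-0.09,-0.18,0.32,0,-0.03,0,-1],[-0.11,-0.18,0.42,0,-0.04,0,-1],[-0.12,-0.18,0.52,0,-0.042,0,-1],[-0.124,-0.18,0.58,0,-0.042,0,-1],[-0.1245,-0.182,0.5985,0,-0.042,0,-1],[-0.1245,-0.182,0.5985,0,-0.042,0,-1]]'
python3 - <<'E'
from h import *
robot.get_obs()
u=np.array([np.cos(np.radians(-8.8)),np.sin(np.radians(-8.8))])
s=np.array([.6145,-.0625])
p=s-u*(.094+.035)
print(p); vision.camera('wrist')
goal([*p,.1335],-8.8)
E
```

```text
time: 9.28
position: [0.4604, -0.0407, 0.2599]
tool_rot: [0.705, -0.054, 0.053, -0.705]
ft_force: [0.7, 0.7, -2.8]
grip_width: 0.0278
[ 0.487  -0.0428]
pos [ 0.4604 -0.0413  0.26  ] shift [0.0533 0.253  0.0053] turn [ 0.0001  0.0001 -0.0004] deg 0.07355043842361743 t 9.325
```

```bash
python3 -m crank '[[0,0.03,0,0,0,0,-1],[0.01,0.1,0.002,0,0,0,-1],[0.03,0.17,0.005,0,0,0,-1],[0.05,0.22,0.005,0,0,0,-1],[0.053,0.248,0.005,0,0,0,-1],[0.053,0.253,0.005,0,0,0,-1],[0.053,0.253,0.005,0,0,0,-1]]'
python3 - <<'E'
from h import *
vision.camera('wrist')
o=robot.get_obs()
for n in('side','top'): 
    im=vision.camera(n);cv2.imwrite(f'pics/{n}5.png',im)
crop(cv2.imread('pics/side5.png'),230,120,140,110,5,'pics/s5c.png')
crop(cv2.imread('pics/top5.png'),200,95,110,100,6,'pics/t5c.png')
print(o['position'],o['ft_force'],o['moment'])
E
```

```text
time: 10.2
position: [0.4871, -0.0427, 0.1345]
tool_rot: [0.705, -0.054, 0.054, -0.705]
ft_force: [-0.1, 0.3, -2.1]
grip_width: 0.0273
[ 0.4873 -0.0426  0.1348] [ 0.2561  0.0534 -3.003 ] [0.0593 0.0869 0.0253]
```

View pics/s5c.png

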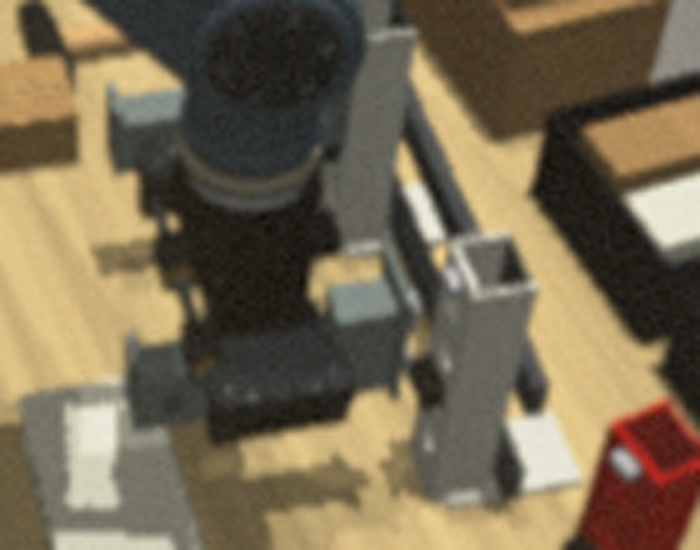

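View pics/t5c.png

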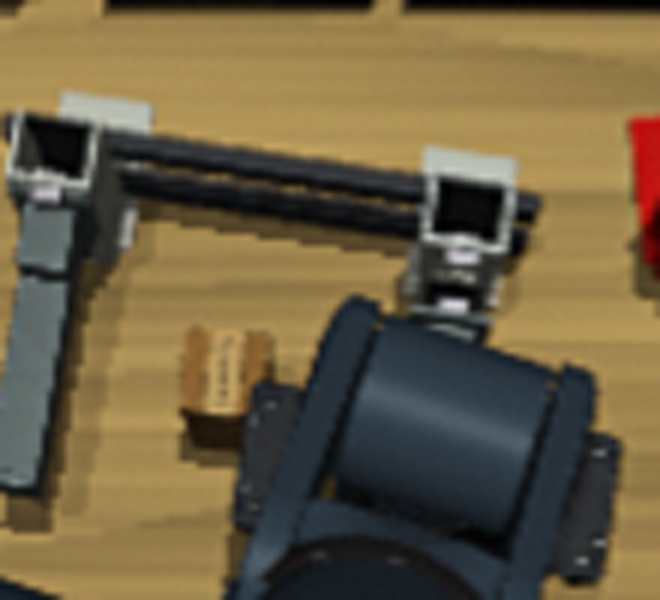

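Run:
```python
from h import *
u=np.array([np.cos(np.radians(-8.8)),np.sin(np.radians(-8.8))]);v=np.array([-u[1],u[0]])
s=np.array([.6145,-.0625])
for n,p,z in (('hook',[(440,303),(467,303)],.175),('catch',[(447,254),(478,254)],.193),('rim',[(422,233),(507,243)],.198),('plate',[(412,312),(490,318)],.198)):
    P=onz('top',cp(p,200,95,6),z)[:,:2]; print(n,[( (q-s)@u, (q-s)@v) for q in P], (P.mean(0)-s)@v)
```

```text
hook [(np.float64(-0.028587722227002784), np.float64(0.00708722264162034)), (np.float64(-0.026360448654115336), np.float64(-0.0069821426851043675))] 5.2539978257994684e-05
catch [(np.float64(-0.005900127357294276), np.float64(0.007595795495363926)), (np.float64(-0.0033628349056911092), np.float64(-0.008385425299279686))] -0.0003948149019578799
rim [(np.float64(0.00198835387017848), np.float64(0.02216695310478041)), (np.float64(0.0036814731412808687), np.float64(-0.022314162574167563))] -7.36047346935763e-05
plate [(np.float64(-0.04011283142832573), np.float64(0.021008391995592617)), (np.float64(-0.03691721067729465), np.float64(-0.019404017931309393))] 0.000802187032141603
```

The hook, catch and rim line up laterally to within 1 mm. Inserting along tool x, watching the force.

```bash
python3 -m crank '[[0.01,0.001,0,0,0,0,-1],[0.025,0.001,0,0,0,0,-1],[0.04,0.001,0,0,0,0,-1],[0.05,0.001,0,0,0,0,-1],[0.055,0.001,0,0,0,0,-1],[0.055,0.001,0,0,0,0,-1]]'
python3 -m crank '[[0.005,0,0,0,0,0,-1],[0.01,0,0,0,0,0,-1],[0.012,0,0,0,0,0,-1],[0.012,0,0,0,0,0,-1]]'
python3 - <<'E'
from h import *
u=np.array([np.cos(np.radians(-8.8)),np.sin(np.radians(-8.8))]);s=np.array([.6145,-.0625])
o=robot.get_obs();print(o['position'],o['ft_force'],'hook along',(o['position'][:2]-s)@u+.094)
E
```

```text
time: 11.1
position: [0.5138, -0.0463, 0.1333]
tool_rot: [-0.705, 0.055, -0.054, 0.705]
ft_force: [-2.1, 0.3, -3.1]
grip_width: 0.0273
time: 11.6
position: [0.52, -0.0473, 0.1334]
tool_rot: [-0.705, 0.054, -0.054, 0.705]
ft_force: [-1.6, 0.3, -3.4]
grip_width: 0.0277
[ 0.52   -0.0473  0.1334] [-1.587   0.2834 -3.3756] hook along -0.001729733256761845
```

```bash
python3 -m crank '[[0.003,0,0,0,0,0,-1],[0.003,0,0,0,0,0,-1]]'; python3 -m crank '[[0.002,0,0,0,0,0,-1],[0.003,0,0,0,0,0,-1],[0.003,0,0,0,0,0,-1]]'
```

```text
time: 11.85
position: [0.5212, -0.0475, 0.1334]
tool_rot: [-0.705, 0.055, -0.054, 0.705]
ft_force: [-3.5, 0.3, -3.4]
grip_width: 0.028
time: 12.22
position: [0.5212, -0.0475, 0.1333]
tool_rot: [-0.705, 0.056, -0.053, 0.705]
ft_force: [-6.7, 1.0, -0.9]
grip_width: 0.0278
```

```bash
python3 -m crank '[[-0.002,0,0,0,0,0,-1],[-0.002,0.005,0,0,0,0,-1],[-0.002,0.01,0,0,0,0,-1],[-0.002,0.013,0,0,0,0,-1],[-0.002,0.013,0,0,0,0,-1]]'
python3 - <<'E'
from h import *
for n in('side','wrist'): 
    im=vision.camera(n);cv2.imwrite(f'pics/{n}6.png',im)
crop(cv2.imread('pics/side6.png'),230,120,140,110,5,'pics/s6c.png')
o=robot.get_obs();print(o['position'],o['ft_force'],o['moment'])
E
```

```text
time: 12.85
position: [0.5212, -0.0474, 0.1268]
tool_rot: [-0.705, 0.055, -0.053, 0.705]
ft_force: [-5.9, 1.3, -3.0]
grip_width: 0.0273
[ 0.5212 -0.0474  0.1268] [-4.5871  0.8576 -2.8107] [0.1582 0.5481 0.0214]
```

View pics/s6c.png

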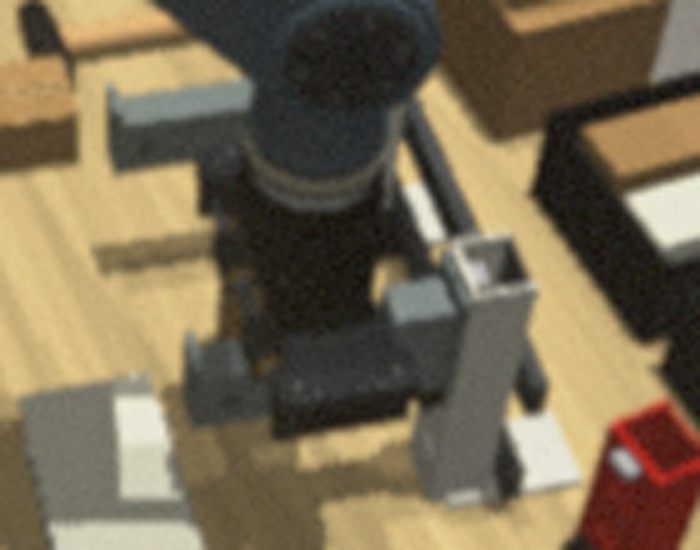

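The catch is pushed in (visible inside the rim at (480,270)) and the plate is flush with the face. The hook is about 7 mm above the slot. I'll lower slightly to load the buffer, then release.

```bash
python3 -m crank '[[0,0.001,0,0,0,0,-1],[0,0.002,0,0,0,0,-1],[0,0.002,0,0,0,0,-1]]'
python3 - <<'E'
from h import *
o=robot.get_obs();print(o['position'],o['ft_force'],o['moment'])
E
```

```text
time: 13.32
position: [0.5212, -0.0474, 0.1265]
tool_rot: [-0.705, 0.055, -0.053, 0.705]
ft_force: [-7.3, 1.1, 2.8]
grip_width: 0.0277
[ 0.5212 -0.0474  0.1265] [-7.3191  1.1004  2.8339] [0.1447 0.6892 0.05  ]
```

```bash
python3 -m crank '[[-0.002,0,0,0,0,0,0.3],[-0.002,0,0,0,0,0,0.3],[-0.002,0,0,0,0,0,0.3],[-0.002,0,0,0,0,0,0.3],[-0.002,0,0,0,0,0,0.3]]'
python3 - <<'E'
from h import *
im=vision.camera('wrist');cv2.imwrite('pics/w7.png',im)
o=robot.get_obs();print(o['position'],o['ft_force'],o['moment'])
E
```

```text
time: 13.95
position: [0.5215, -0.0477, 0.1261]
tool_rot: [0.705, -0.054, 0.054, -0.705]
ft_force: [-0.1, -0.6, -0.5]
grip_width: 0.0561
[ 0.5214 -0.0476  0.1261] [-0.1718 -0.9594  0.2103] [ 0.014  -0.0197 -0.0187]
```

View pics/w7.png

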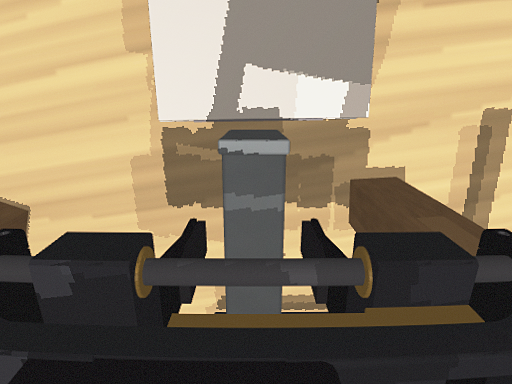

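Released: the fingers stand clear of the beam on both sides. Straight up, then check the hang.

```bash
python3 -m crank '[[0,-0.04,0,0,0,0,0.3],[0,-0.12,0,0,0,0,0.3],[0,-0.22,0,0,0,0,0],[0,-0.28,0,0,0,0,-0.5],[0,-0.3,0,0,0,0,-1],[0,-0.3,0,0,0,0,-1]]' 30
python3 - <<'E'
from h import *
import json
vision.camera('side')
o=robot.get_obs(); im=vision.camera('wrist');cv2.imwrite('pics/w8.png',im)
json.dump({k:np.array(v).tolist() for k,v in o.items()},open('o8.json','w'))
s=vision.camera('side');cv2.imwrite('pics/s8.png',s);crop(s,230,110,140,110,5,'pics/s8c.png')
print(o['grip_width'])
u=np.array([np.cos(np.radians(-8.8)),np.sin(np.radians(-8.8))]);s=np.array([.6145,-.0625])
p=s-u*.0245;goal([*p,.205],-8.8)
E
```

```text
time: 14.75
position: [0.5211, -0.0475, 0.2758]
tool_rot: [-0.705, 0.054, -0.054, 0.705]
ft_force: [-0.0, 0.7, -0.1]
grip_width: 0.0245
0.020535085450150665
pos [ 0.5203 -0.0473  0.2743] shift [ 0.1424  0.1382 -0.0013] turn [-0.0002  0.0001 -0.0011] deg 0.20817249118882455 t 14.9
```

View pics/s8c.png

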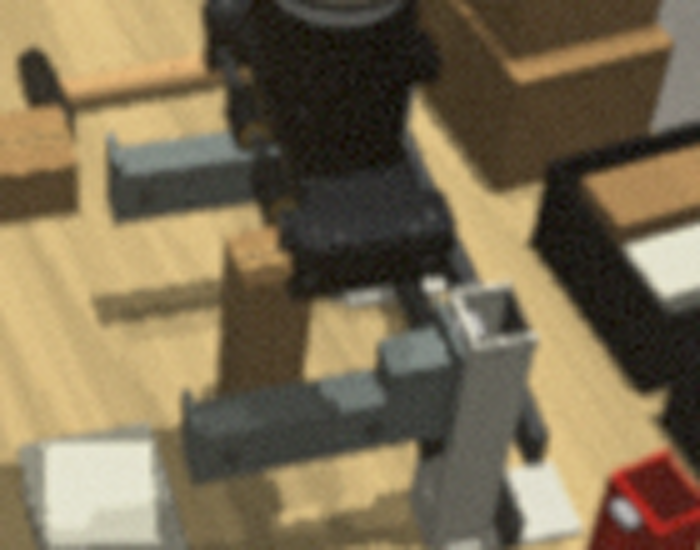

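View pics/w8.png

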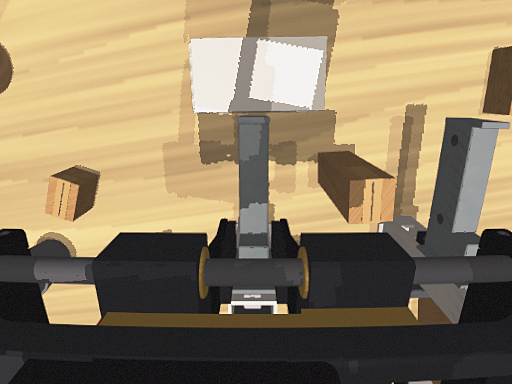

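The bracket hangs by itself, plate against the face. I'll check the root top, then go above it with the fingers shut.

```bash
python3 - <<'E'
from h import *
for z in (.171,.177,.183): 
    Q=onz('side',cp([(381,345),(440,328),(455,368),(388,378)],230,110,5),z);print(z,Q.mean(0))
E
python3 -m crank '[[0.03,0,0,0,0,0,-1],[0.08,0.02,0,0,0,0,-1],[0.12,0.07,-0.001,0,0,0,-1],[0.14,0.11,-0.0013,0,0,0,-1],[0.1424,0.134,-0.0013,0,0,0,-1],[0.1424,0.134,-0.0013,0,0,0,-1]]'
python3 - <<'E'
from h import *
import json
vision.camera('side')
o=robot.get_obs(); im=vision.camera('wrist');cv2.imwrite('pics/w9.png',im)
s=vision.camera('side');cv2.imwrite('pics/s9.png',s);crop(s,230,110,140,110,5,'pics/s9c.png')
print(o['grip_width'],o['ft_force'])
u=np.array([np.cos(np.radians(-8.8)),np.sin(np.radians(-8.8))]);s=np.array([.6145,-.0625])
p=s-u*.0245;goal([*p,.192],-8.8)
E
```

```text
0.171 [ 0.5942 -0.0572  0.171 ]
0.177 [ 0.5911 -0.0617  0.177 ]
0.183 [ 0.588  -0.0662  0.183 ]
time: 15.65
position: [0.5903, -0.0587, 0.2076]
tool_rot: [-0.705, 0.055, -0.053, 0.705]
ft_force: [-0.2, 0.5, 0.1]
grip_width: 0.0006
0.00042338236081560074 [ 0.0396  0.0381 -0.8497]
pos [ 0.5915 -0.0591  0.2098] shift [-0.0026  0.0357  0.0003] turn [0.0001 0.0001 0.0003] deg 0.06327236897866535 t 15.8
```

View pics/s9c.png

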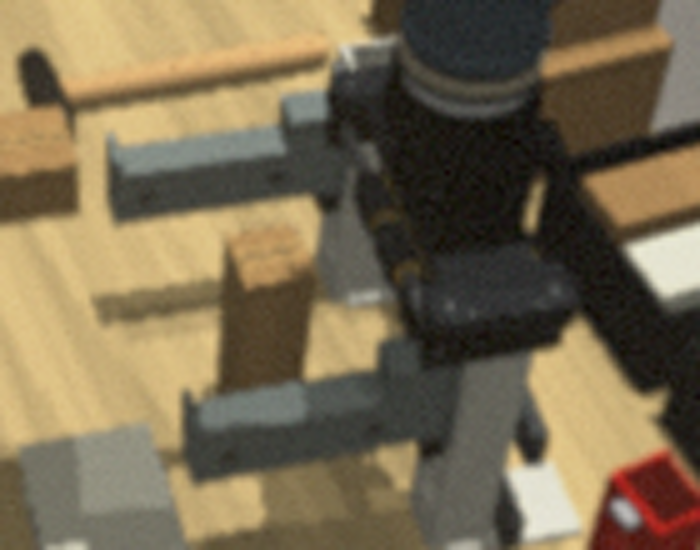

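View pics/w9.png

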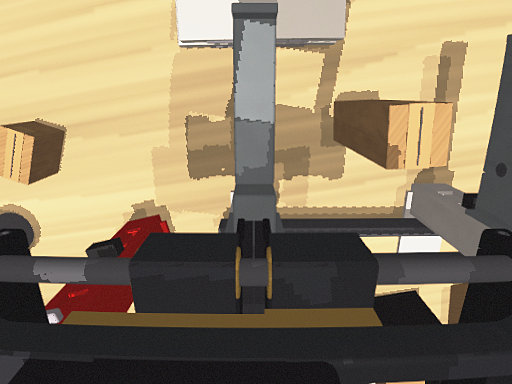

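Root top is consistent with z ≈ 0.177, and the fingers are centred over the root. Pressing in small steps.

```bash
python3 -m crank '[[-0.002,0.01,0,0,0,0,-1],[-0.002,0.025,0,0,0,0,-1],[-0.002,0.034,0,0,0,0,-1],[-0.002,0.034,0,0,0,0,-1]]'; python3 -m crank '[[0,0.004,0,0,0,0,-1],[0,0.006,0,0,0,0,-1],[0,0.008,0,0,0,0,-1],[0,0.008,0,0,0,0,-1]]'
```

```text
time: 16.3
position: [0.5904, -0.0589, 0.1917]
tool_rot: [-0.705, 0.054, -0.054, 0.705]
ft_force: [-0.9, -0.8, -0.8]
grip_width: 0.0007
time: 16.8
position: [0.5908, -0.0591, 0.1897]
tool_rot: [0.705, -0.054, 0.054, -0.705]
ft_force: [-2.6, 1.2, 8.0]
grip_width: 0.0005
```

```bash
python3 -m crank '[[0,0.002,0,0,0,0,-1],[0,0.004,0,0,0,0,-1],[0,0.004,0,0,0,0,-1]]'; python3 -m crank '[[0,0.002,0,0,0,0,-1],[0,0.004,0,0,0,0,-1],[0,0.004,0,0,0,0,-1]]';  python3 -m crank '[[0,0.002,0,0,0,0,-1],[0,0.004,0,0,0,0,-1],[0,0.004,0,0,0,0,-1]]'
```

```text
time: 17.18
position: [0.5909, -0.0591, 0.188]
tool_rot: [0.705, -0.054, 0.055, -0.705]
ft_force: [-2.7, 0.5, 9.3]
grip_width: 0.0004
time: 17.55
position: [0.591, -0.0591, 0.1861]
tool_rot: [0.705, -0.053, 0.055, -0.705]
ft_force: [-3.0, 1.0, 9.8]
grip_width: 0.0002
time: 17.92
position: [0.5912, -0.0592, 0.1839]
tool_rot: [0.705, -0.053, 0.055, -0.705]
ft_force: [-1.8, -0.5, 8.8]
grip_width: 0.0004
```

```bash
python3 -m crank '[[0,0.002,0,0,0,0,-1],[0,0.003,0,0,0,0,-1],[0,0.003,0,0,0,0,-1]]'; python3 -m crank '[[0,0.002,0,0,0,0,-1],[0,0.004,0,0,0,0,-1],[0,0.004,0,0,0,0,-1]]'
```

```text
time: 18.3
position: [0.5912, -0.0591, 0.1836]
tool_rot: [0.705, -0.053, 0.055, -0.705]
ft_force: [-4.0, 0.2, 15.4]
grip_width: 0.0004
time: 18.68
position: [0.5912, -0.0591, 0.1835]
tool_rot: [0.705, -0.053, 0.055, -0.705]
ft_force: [-6.6, 0.9, 24.5]
grip_width: 0.0004
```

It has bottomed out: 24 N with no further travel. Lift straight up and look at the catch.

```bash
python3 -m crank '[[0,-0.02,0,0,0,0,-1],[0,-0.06,0,0,0,0,-1],[0,-0.14,0,0,0,0,-1],[0.03,-0.22,0,0,0,0,-1],[0.06,-0.25,0.06,0,0,0,-1],[0.08,-0.26,0.1,0,0,0,-1],[0.08,-0.26,0.12,0,0,0,-1],[0.08,-0.26,0.12,0,0,0,-1]]'
python3 - <<'E'
from h import *
import json
vision.camera('side')
o=robot.get_obs(); im=vision.camera('wrist');cv2.imwrite('pics/w10.png',im)
json.dump({k:np.array(v).tolist() for k,v in o.items()},open('o10.json','w'))
s=vision.camera('side');cv2.imwrite('pics/s10.png',s)
print(o['position'],o['ft_force'])
E
```

```text
time: 19.68
position: [0.6384, -0.0052, 0.3077]
tool_rot: [0.705, -0.055, 0.053, -0.705]
ft_force: [0.7, -0.3, -1.5]
grip_width: 0.0003
[ 0.6383 -0.0058  0.3076] [0.6802 0.4407 0.1643]
```

View pics/w10.png

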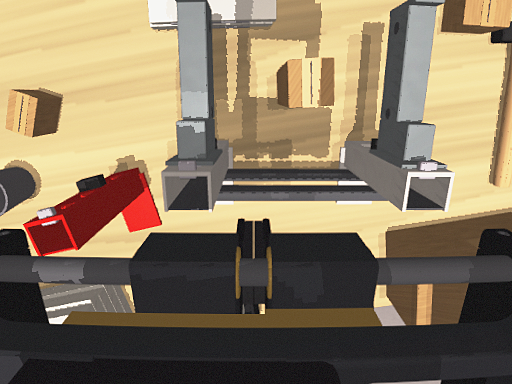

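View pics/s10.png

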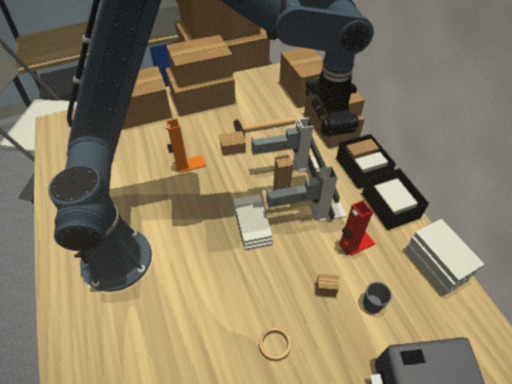

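Run:
```python
from h import *
im=cv2.imread('pics/w10.png'); a=im[100:215,150:240];b=im[100:215,375:465]
cv2.imwrite('pics/w10c.png',cv2.resize(np.hstack([a,b]),None,fx=4.4,fy=4.4,interpolation=cv2.INTER_CUBIC))
s=cv2.imread('pics/s10.png'); crop(s,235,115,120,110,5,'pics/s10c.png')
```

```text
(no output)
```

View pics/w10c.png

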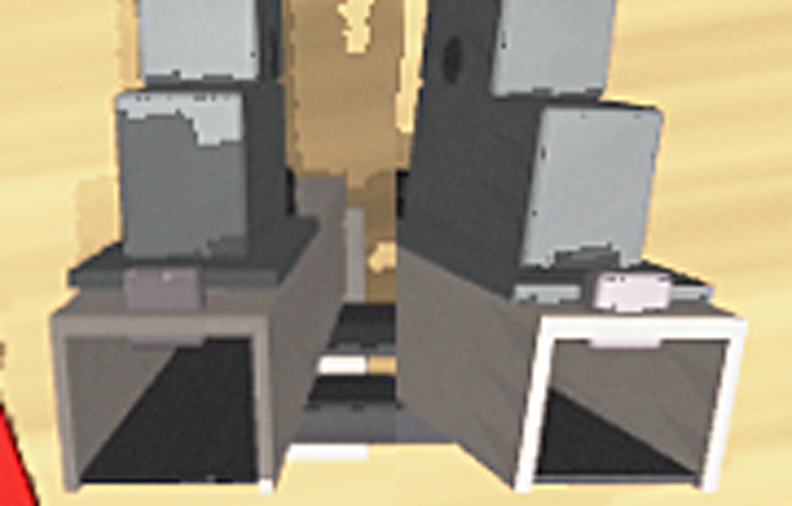

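View pics/s10c.png

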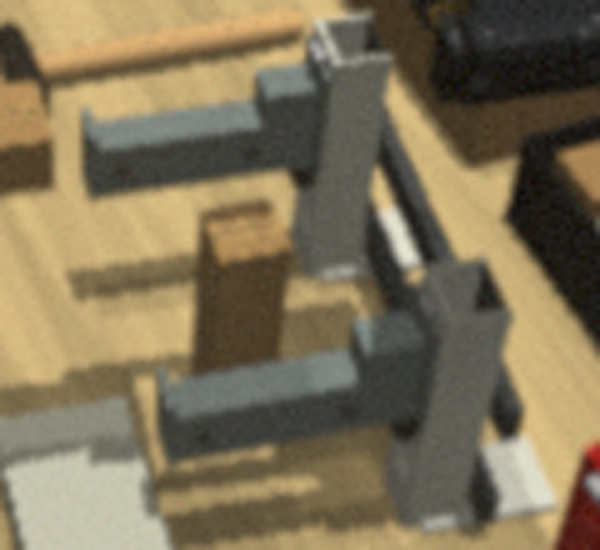

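Wrist view (w10c): on the empty upright the nose sticks out over the back plate at (163,288), just as on the locked one at (632,290). A quick number check, then I hand in.

Run:
```python
from h import *
import json
o=json.load(open('o10.json'))
u=np.array([np.cos(np.radians(-8.8)),np.sin(np.radians(-8.8))])
for n,x0,dx,c,r in (('empty',150,0,[(126,270),(200,270)],[(50,318),(268,318)]),('full',375,396,[(600,274),(668,274)],[(540,320),(746,320)])):
    f=lambda p,z:onz('wrist',cp(np.array(p)-[dx,0],x0,100,4.4),z,o)[:,:2].mean(0)
    print(n,'catch tip ahead of face mm',1000*(f(r,.198)-f(c,.193))@u)
# bystanders: difference of start and end side pictures around tape, small carton, cup
a=cv2.imread('pics/side0.png');b=cv2.imread('pics/s10.png')
for n,(x,y,w,h) in dict(tape=(250,320,50,48),cup=(355,275,45,45),carton=(310,268,35,30),low=(215,128,35,28),tall=(268,148,28,52),slim=(228,190,50,62),mallet=(230,115,65,20)).items():
    (d,_)=cv2.phaseCorrelate(np.float32(cv2.cvtColor(a[y:y+h,x:x+w],6)),np.float32(cv2.cvtColor(b[y:y+h,x:x+w],6)));print(n,np.round(d,2))
```

```text
empty catch tip ahead of face mm 8.739764271421869
full catch tip ahead of face mm 8.487845658875006
tape [0.09 0.01]
cup [0.49 0.39]
carton [ 0.18 -0.16]
low [ 0.04 -0.01]
tall [-0.17 -0.69]
slim [ 0.65 -0.24]
mallet [ 0.03 -0.02]
```

```bash
python3 -c "
from rig import robot
o=robot.get_obs();print(o['time'],o['ft_force'],o['joint_velocities']);print(robot.hand_in())"
```

```text
19.825 [0.22958098 0.04950903 0.18439844] [-6.51925724e-03 -2.44787221e-03 -5.42420988e-03 -3.27279248e-05
 -4.23564645e-04  2.64625149e-03]
the job is handed in; nothing more can be done
None
```

I hung the loose bracket on the empty upright, let go of it, then pressed it down on its root until it locked, and handed in at about 19.8 s.

- **Hang:** I put both hooks in with bracket_hook about 15 mm above slot and lowered it onto the buffer. I let go with it about 7 mm above slot. With the gripper open and lifted clear, the bracket stayed up by itself, and the catch was still pushed in before I let go.
- **Lock:** I pressed with the fingers shut. It took about 9–10 N over some 7 mm, then hit a hard stop at 24 N.
- **Catch:** In the last wrist picture the catch tip stands about 8.7 mm out of the face. On the upright that was already locked it measures 8.5 mm, and on both it sits over the back plate.
- **Other things on the bench:** Pictures from the start and the end show shifts under 0.7 pixel for the cartons, tape, cup, slim boxes and mallet, which is about a millimetre or two.
- **Robot at hand-in:** It was clear of everything, with the wrist force near zero.

No check failed or disagreed. I judged the locked height from the catch and the hard stop; I did not measure bracket_hook again after locking.

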